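# Close and vacuum-seal the bean canister

### The job

Put the wooden lid on the open white bean canister of the sealing stand and press it down until it is fully home on the rim, without ever loading the ceramic with more than 60 N. Then draw the air out: press the stand's spring pedal right down to its stop, hold it there for half a second and let it come back up. Leave the other coffee things where they are.

Things in the scene. Friction and masses are not known exactly. Their poses are not given: they have to be found in the camera images.
- lid: Canister lid, loose, upright on the counter: white plug 86 mm across, 16 mm deep (lowest 5 mm chamfered to 78 mm), brown wooden disc 120 mm across, 10 mm thick, and on top a black round knob 32 mm across, 38 mm tall; 64 mm tall in all, about 0.2 kg. Origin: centre of the plug's underside; z up along its axis; round, so yaw is of no importance.
- lid_flange (a point): Centre of the underside of the lid's wooden disc, 16 mm above the lid's origin. This face comes down on the canister's rim.
- lid_top (a point): Centre of the top of the lid's black knob, 64 mm above the lid's origin.
- sealer: The vacuum sealing stand, fixed: a grey base 190 mm (its x) by 300 mm (its y) and 30 mm tall, with the canister locked on it at its y = +85 mm and the pump pedal at its y = -85 mm. Origin: centre of the base's underside, on the counter; z up, x away from the pedal's free end.
- rim (a point): Centre of the mouth of the white ceramic canister at rim level, 150 mm above the counter; axes as the stand's. Canister 110 mm across. A red seal ring stands 11 to 14 mm proud of the rim (see gasket): a lid laid on rests on the ring. The lid is fully home, its disc on the rim, when lid_flange coincides with this point.
- gasket (a joint): How far the red seal ring (inside 93 mm, outside 109 mm across) is pushed down into the mouth, in m: its top stands 0.014 minus this above the rim; 0 to 0.003 at the start, 0.014 when flush and the lid is home. The lid's plug fits loosely inside it; 11 to 15 N straight down on the lid pushes it down; it stays where pushed.
- pedal (a joint): Angle of the pump pedal in rad: 0 up (released), 0.25 at its bottom stop (the plate then level). Spring-loaded: about 5 N at the pad to start it and 12 N to hold it at the stop; it comes back by itself.
- pedal_pad (a point): Point to press on the pedal's top: on the black pad with yellow ribs, 25 mm from the free end, midway across; 70 mm above the counter when up, 44 mm at the stop. Pedal: aluminium plate 130 mm long (stand's x), 75 mm wide, 8 mm thick, hinged at its far end (stand's x = +65 mm, 40 mm up), free end to the stand's -x. The canister's wall is 115 mm to its side.
- jug: Bystander: aluminium milk jug with a handle at its +y, 80 mm across, 95 mm tall; origin: centre of its underside.
- tamper: Bystander: dark steel tamper standing upright, 58 mm across, 88 mm tall; origin: centre of its underside.
- portafilter: Bystander: portafilter lying flat, steel basket 70 mm across and 34 mm tall, black handle reaching 180 mm along its +x; origin: centre of the basket's underside.
- cup: Bystander: blue cup, 76 mm across, 62 mm tall; origin: centre of its underside.
- cup2: Bystander: white cup, 76 mm across, 62 mm tall; origin: centre of its underside.
- jar: Bystander: closed amber jar, 76 mm across, 120 mm tall; origin: centre of its underside.

How it is judged:
By the outcome, as a careful person would: the job done as asked, in the order asked, and still so for the second after the job is handed in, with the robot touching nothing.
It also fails if it takes over 58 s, if anything falls off the work surface, if the arm or the gripper's body presses on something with over 40 N, if the wrist force passes 120 N, or if a joint passes its speed limit or range.

### The arm

A 6-joint arm with a two-finger parallel gripper is mounted at the origin on the work surface. World frame = base frame: x ahead of the robot, y to its left, z up, the work surface at z = 0. Lengths are in mm, angles in degrees, forces in N, time in s.
With the tool pointing down it reaches from about 300 to 850 mm from the base axis. Payload 4.2 kg.
Tool frame: the origin (TCP) lies midway between the tips of the shut fingers; the grasp point (between the pads) lies 19 mm behind it (env.grip_point_offset is the distance from the TCP to the grasp point, in mm); z points along the fingers, x is the direction in which the jaws open and shut, and the axes are right-handed (so a half turn about z gives the same grasp; the last joint's range is limited). The gripper opens to 91 mm and grips with 3 to 60 N. Pads are 32 mm wide; open, the fingers measure 118 mm over their backs; the gripper's body (76 mm by 178 mm) begins 60 mm behind the grasp point.
Start: joints at [-75.63, 18.312, 89.639, -0, 72.044, -1.146], TCP at [153.816, -554.061, 213.976] pointing down, gripper open.
Joint ranges: [-177.97, 177.97], [-48.28, 115.42], [12.27, 149.76], [-77.06, 257.06], [2.81, 150.46], [-146.56, 146.56]. Speed limits (degrees/s): [147.25, 147.25, 180, 180, 180, 180].

### API

Orientations are given as [roll, pitch, yaw] about the fixed x, y, z axes, in that order (R = Rz(yaw) Ry(pitch) Rx(roll)).
In Python, from workcell import env gives the robot as it stands.
- The arm moves only by the shell command python3 -m pendant 'ROWS' [FORCE]. ROWS is JSON, a list of rows, each an object with "xyz": the shift along the tool's x, y, z in m, a list of three; "roll": the turn about the tool's z in degrees; "jaw": the closure, from 0 (fully open) to 1 (shut). A call has exactly 8 rows; each row is the pose to reach, as a shift and turn from the pose commanded when the call began, along the tool's axes at that moment; what a row does not reach only later rows make up. A row lasts 1/8 s, in which the tool goes at most 62.5 mm and 10.7 degrees, less where a joint would pass 70% of its speed; a pose out of reach is approached as far as the arm can. A call with a gripper value outside its range is refused whole. The fingers move at their own pace and stop on an object; FORCE is the grip in N (left out, the last holds). Time passes only in rows, so rows that repeat a pose let the fingers close, or fill a call up. It gives the time, the measured TCP pose, the force and the opening at its end, in the units of the state.
- env.state(): the state, without advancing time (a new reading comes with each control period).
- env.grab_frame(name): name is "side" or "top"; returns (picture, depth): 420x560x3 uint8, blue, green, red; 420x560 float32, mm along the optical axis (not along the pixel's ray), 0 where there is no reading.
- env.camera_params(name): a dict with "camera_matrix" (3x3 intrinsics, pixels), "cam_to_world" (4x4, takes a point from camera to world coordinates). Camera axes: x right, y up, looking along -z (the intrinsics and any distortion apply to the point x, -y, -z); pixel columns grow to the right and rows downward; lengths in mm; the calibration is good to about 2 mm. A picture is of the moment at which its call begins. camera_params takes no time and is no camera call.
- env.job_done(): hands the job in, once; it reports no verdict.
The state is a dict: "time_s": time; "qpos": joint angles; "qvel": joint speeds; "effort": joint torques, N m; "ee_pos": TCP position; "ee_rot": TCP orientation; "force": force on the tool from outside, world axes, zero at the start; "torque": the same for the moment, N m; "gripper_width": finger opening in mm.
Only numpy, scipy, OpenCV 4.12 (cv2) and the standard library are available. Lean on these libraries where they do the work, as an engineer would, in place of code of your own. Each camera call takes 0.05 s, during which the arm holds its last target. There are 200 camera calls.

## Working session

There is one attempt and no reset: what is moved stays moved. The work goes in short steps, Python scripts to look and compute and a shell command to move; the robot and the scene stay as the last step left them, time stands still between calls to the robot, and variables do not carry over. Pictures are saved under pics/ and viewed, about 8 in all and at most 12, crops included, and the job is handed in when it is done.

```bash
ls; mkdir -p pics; cat > h.py <<'E'
import numpy as np, cv2
from workcell import env
def grab(n,tag):
    im,d=env.grab_frame(n); cv2.imwrite(f'pics/{tag}.png',im); np.save(f'pics/{tag}.npy',d); return im,d
def world(n,d):
    p=env.camera_params(n);K=np.array(p['camera_matrix']);T=np.array(p['cam_to_world'])
    v,u=np.mgrid[:d.shape[0],:d.shape[1]]
    P=np.stack([(u-K[0,2])/K[0,0]*d,-(v-K[1,2])/K[1,1]*d,-d],-1)
    return P@T[:3,:3].T+T[:3,3]
E
python3 - <<'E'
from h import *
for n in('side','top'):
    im,d=grab(n,n+'0'); p=env.camera_params(n); print(n,p); print((d==0).mean(),d.max())
s=env.state(); print({k:s[k] for k in('time_s','ee_pos','ee_rot','force','gripper_width')},env.grip_point_offset)
E
```

```text
pics
side {'camera_matrix': array([[494.4489005 ,   0.        , 283.23995953],
       [  0.        , 494.4489005 , 209.03885592],
       [  0.        ,   0.        ,   1.        ]]), 'cam_to_world': array([[-8.75053847e-01,  3.72785456e-01, -3.08726042e-01,
         1.38874759e+02],
       [-4.84011037e-01, -6.68981432e-01,  5.64089673e-01,
         8.51056014e+02],
       [ 3.75243648e-03,  6.43035650e-01,  7.65827051e-01,
         1.33005085e+03],
       [ 0.00000000e+00,  0.00000000e+00,  0.00000000e+00,
         1.00000000e+00]])}
0.003996598639455782 3991.4373
top {'camera_matrix': array([[417.83191392,   0.        , 281.18757049],
       [  0.        , 417.83191392, 211.82619093],
       [  0.        ,   0.        ,   1.        ]]), 'cam_to_world': array([[-2.01510774e-03,  9.99349411e-01, -3.60096475e-02,
         5.40286433e+02],
       [-9.99828806e-01, -1.35113731e-03,  1.84535127e-02,
        -1.58527148e+01],
       [ 1.83928531e-02,  3.60406687e-02,  9.99181051e-01,
         1.44798924e+03],
       [ 0.00000000e+00,  0.00000000e+00,  0.00000000e+00,
         1.00000000e+00]])}
0.004068877551020408 2290.332
{'time_s': 0.1, 'ee_pos': array([ 153.70286198, -553.62248283,  213.21770914]), 'ee_rot': array([-1.79999262e+02,  8.96888123e-02, -7.44850591e+01]), 'force': array([ 0.44821745,  0.47729662, -0.17800257]), 'gripper_width': 91.1523349813099} 18.8
```

View pics/top0.png

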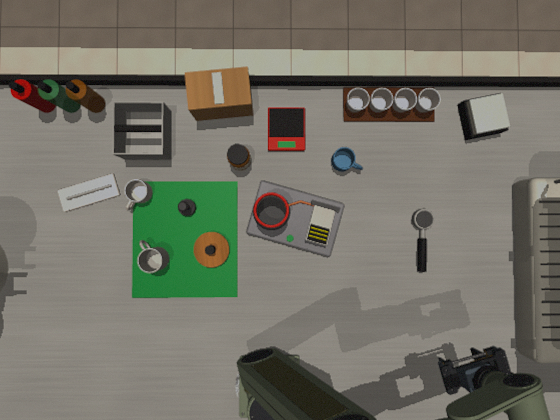

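View pics/side0.png

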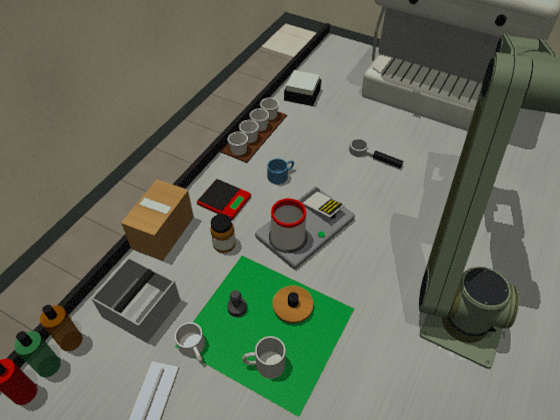

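Top view: lid at (211,250), red ring at (271,211), pedal ribs at (318,235), tamper at (186,207). Side view: lid at (293,303), ring at (289,212), ribs at (330,206). Next I measure these in both views.

```bash
cat >> h.py <<'E'
def seg(n,im,box,kind):
    hsv=cv2.cvtColor(im,cv2.COLOR_BGR2HSV).astype(int);H,S,V=hsv[...,0],hsv[...,1],hsv[...,2]
    m={'wood':(H>5)&(H<22)&(S>100)&(V>60),'red':((H<8)|(H>172))&(S>150)&(V>80),'yel':(H>22)&(H<38)&(S>120)&(V>90),'blk':(V<60)}[kind]
    b=np.zeros_like(m);x0,x1,y0,y1=box;b[y0:y1,x0:x1]=1
    return m&b
def circ(P):  # algebraic circle fit xy
    A=np.c_[2*P[:,:2],np.ones(len(P))];c=np.linalg.lstsq(A,(P[:,:2]**2).sum(1),rcond=None)[0]
    return c[:2],np.sqrt(c[2]+c[0]**2+c[1]**2)
E
python3 - <<'E'
from h import *
np.set_printoptions(precision=1,suppress=True)
B={'top':{'wood':(190,235,228,272),'red':(248,295,188,232),'yel':(300,340,205,250),'blk':(203,219,242,260)},
 'side':{'wood':(268,318,282,325),'red':(265,312,195,230),'yel':(305,350,190,222),'blk':(284,302,290,311)}}
for n in B:
    im=cv2.imread(f'pics/{n}0.png');d=np.load(f'pics/{n}0.npy');W=world(n,d)
    for k,b in B[n].items():
        m=seg(n,im,b,k);P=W[m];z=np.percentile(P[:,2],[5,25,50,75,95])
        r=cv2.minEnclosingCircle(np.argwhere(m)[:,::-1].astype(np.float32))
        print(n,k,m.sum(),'px',r,'z',z,'med',np.median(P,0))
        hi=P[(P[:,2]>z[3]-6)]
        c,_=cv2.minEnclosingCircle(hi[:,:2].astype(np.float32)),0
        print('   encl',np.array(c[0]),c[1],'bbox',hi.min(0),hi.max(0), 'rect',cv2.minAreaRect(hi[:,:2].astype(np.float32)))
    # base plate surface z~30
    x=W;h=(abs(W[...,2]-30)<7); box=(240,350,175,262) if n=='top' else (250,360,180,270)
    mm=np.zeros_like(h);mm[box[2]:box[3],box[0]:box[1]]=1
    P=W[h&mm];print(n,'base',len(P),cv2.minAreaRect(P[:,:2].astype(np.float32)))
E
```

```text
top wood 906 px ((211.01242065429688, 249.33070373535156), 17.783626556396484) z [20.2 23.3 25.3 27.6 30.9] med [465.9 195.4  25.3]
   encl [491.3 117. ] 141.6295623779297 bbox [408.4 -15.9  21.6] [ 540.3  253.8 1448. ] rect ((471.81573486328125, 116.78036499023438), (116.48774719238281, 274.8630065917969), 4.337283611297607)
top red 294 px ((270.69647216796875, 209.85398864746094), 17.793397903442383) z [ 36.3 159.7 162.5 164.7 167.3] med [589.3  -8.2 162.5]
   encl [593.8  -8.3] 54.13502502441406 bbox [540.3 -60.7 158.8] [ 644.9   44.2 1448. ] rect ((592.6012573242188, -8.262786865234375), (104.77769470214844, 104.54920196533203), 89.70227813720703)
top yel 108 px ((318.0, 233.5), 9.552586555480957) z [62.2 67.7 70.5 74.1 76.3] med [ 519.8 -163.    70.5]
   encl [ 521.6 -101.6] 87.77567291259766 bbox [ 496.7 -189.3   68.4] [ 540.3  -15.9 1448. ] rect ((534.011962890625, -104.95691680908203), (175.4247589111328, 33.79151153564453), 75.06890106201172)
top blk 69 px ((209.8333282470703, 249.5), 4.859230995178223) z [58.1 61.  63.7 65.3 68.5] med [467.7 193.3  63.7]
   encl [499.1  95.
[... 941 characters left out ...]
.486932754516602) z [63.8 66.9 69.6 71.8 75.8] med [ 519.1 -164.7   69.6]
   encl [ 515.9 -163.3] 32.485206604003906 bbox [ 494.5 -193.1   65.9] [ 538.6 -136.    79.1] rect ((517.78955078125, -164.5867462158203), (58.50168991088867, 36.008567810058594), 78.05014038085938)
side blk 133 px ((293.0, 299.71429443359375), 7.3541131019592285) z [31.7 50.  60.1 63.8 66.6] med [461.1 203.2  60.1]
   encl [463.6 196.1] 16.745464324951172 bbox [447.9 179.5  57.8] [478.4 211.6  69.3] rect ((464.54840087890625, 196.6927490234375), (26.269128799438477, 31.11613655090332), 28.38224220275879)
side base 1872 ((624.295654296875, -103.10476684570312), (302.1016845703125, 312.8063659667969), 74.41803741455078)
```

```bash
cat >> h.py <<'E'
def ray(n,uv):
    p=env.camera_params(n);K=np.array(p['camera_matrix']);T=np.array(p['cam_to_world'])
    d=np.array([(uv[0]-K[0,2])/K[0,0],-(uv[1]-K[1,2])/K[1,1],-1])
    return T[:3,3],T[:3,:3]@d
def tri(a,b):
    (o1,d1),(o2,d2)=ray('top',a),ray('side',b)
    s=np.linalg.lstsq(np.c_[d1,-d2],o2-o1,rcond=None)[0];p,q=o1+s[0]*d1,o2+s[1]*d2
    return (p+q)/2,np.linalg.norm(p-q)
def plane(n,uv,z):
    o,d=ray(n,uv);return o+d*(z-o[2])/d[2]
def biggest(m):
    c=max(cv2.findContours(m.astype(np.uint8),cv2.RETR_EXTERNAL,cv2.CHAIN_APPROX_NONE)[0],key=len);return c[:,0].astype(float)
E
python3 - <<'E'
from h import *
np.set_printoptions(precision=1,suppress=True)
B={'top':{'wood':(190,235,228,272),'red':(248,295,188,232),'yel':(300,340,205,250),'blk':(203,219,242,260)},
 'side':{'wood':(268,318,282,325),'red':(265,312,195,230),'yel':(305,350,190,222),'blk':(284,302,290,311)}}
C={}
for n in B:
    im=cv2.imread(f'pics/{n}0.png');d=np.load(f'pics/{n}0.npy');W=world(n,d);W[d==0]=np.nan
    for k,b in B[n].items():
        m=seg(n,im,b,k)
        zr={'wood':(15,40),'red':(150,175),'yel':(50,90),'blk':(54,75)}[k]
        P=W[m];P=P[(P[:,2]>zr[0])&(P[:,2]<zr[1])]
        if k in('wood','red'):
            e=cv2.fitEllipse(cv2.convexHull(np.argwhere(m&(W[...,2]>zr[0])&(W[...,2]<zr[1]))[:,::-1].astype(np.float32)));C[n,k]=e[0]
        else: C[n,k]=np.argwhere(m&(W[...,2]>zr[0])&(W[...,2]<zr[1])).mean(0)[::-1]
        print(n,k,np.array(C[n,k]),'depth z',np.median(P[:,2]),'encl',cv2.minEnclosingCircle(P[:,:2].astype(np.float32)),'mean',P.mean(0), 'plane',plane(n,C[n,k],{'wood':26,'red':162.5,'yel':68,'blk':64}[k]))
for k in('wood','red','yel','blk'):print(k,tri(C['top',k],C['side',k]))
E
```

```text
top wood [211. 249.] depth z 25.272915837552432 encl ((465.8525085449219, 195.7191619873047), 59.45659255981445) mean [465.9 195.3  25.5] plane [465.9 195.7  26. ]
top red [271.  209.6] depth z 163.10395130671657 encl ((593.828369140625, -8.264617919921875), 54.13502502441406) mean [593.1  -8.4 163. ] plane [593.6  -8.3 162.5]
top yel [318.2 233.4] depth z 70.47588264694173 encl ((518.2324829101562, -162.93946838378906), 31.466590881347656) mean [ 518.7 -163.4   70.4] plane [ 518.6 -163.6   68. ]
top blk [210.  249.4] depth z 63.65651880973405 encl ((466.6286926269531, 194.4896697998047), 15.269749641418457) mean [466.5 193.5  63.6] plane [466.5 193.5  64. ]
side wood [292.6 303.9] depth z 24.930712841505965 encl ((465.341796875, 196.9189453125), 61.66268539428711) mean [462.2 199.5  25. ] plane [462.5 198.6  26. ]
side red [288.1 211.8] depth z 162.78032571114682 encl ((591.083251953125, -8.778706550598145), 56.880741119384766) mean [591.5  -7.1 162.8] plane [591.2  -6.6 162.5]
side yel [329.6 205.8] depth z 69.63705743391347 encl ((518.9893188476562, -165.97947692871094), 32.7465934753418) mean [ 518.4 -165.4   69.5] plane [ 518.8 -166.6   68. ]
side blk [292.8 297.5] depth z 62.669031252191985 encl ((463.2213439941406, 196.74462890625), 17.41905403137207) mean [462.9 198.1  62.5] plane [462.5 198.9  64. ]
wood (array([464.7, 196.1,  20.3]), np.float64(1.8667898896468276))
red (array([593.1,  -8.6, 159.4]), np.float64(1.4292106268947868))
yel (array([ 518.2, -163.4,   71.6]), np.float64(1.0360584247405518))
blk (array([465.4, 194.5,  55.1]), np.float64(1.286954061255826))
```

Lid ≈ (465.4, 195.5), rim ≈ (593.2, −8.5); heights agree with the text, to within about 9 mm in the triangulated values and 2 mm in depth. Stand yaw ≈ −15.9°. Moving now, turning the jaws along the stand's x on the way.

```bash
cat > go.py <<'E'
import sys,numpy as np
from scipy.spatial.transform import Rotation as Ro
from workcell import env
s=env.state();g=np.array([float(v) for v in sys.argv[1:4]])
R=Ro.from_euler('xyz',s['ee_rot'],degrees=True).as_matrix()
print('t %.2f'%s['time_s'],'pos',s['ee_pos'].round(1),'rot',s['ee_rot'].round(1),'F',s['force'].round(1),'w %.1f'%s['gripper_width'],'shift(tool,m)',(R.T@(g-s['ee_pos'])/1000).round(4))
E
python3 go.py 465.4 195.5 215; python3 -m pendant --help | head -20
```

```text
t 0.10 pos [ 153.7 -553.6  213.2] rot [-1.80e+02  1.00e-01 -7.45e+01] F [ 0.4  0.5 -0.2] w 91.2 shift(tool,m) [-0.6385 -0.5007 -0.0008]invalid input: not JSON, or not a number
```

```bash
python3 -m pendant '[{"xyz":[-0.04,-0.031,0],"roll":-7.3,"jaw":0},{"xyz":[-0.08,-0.062,0],"roll":-14.6,"jaw":0},{"xyz":[-0.12,-0.094,0],"roll":-22,"jaw":0},{"xyz":[-0.16,-0.125,0],"roll":-29.3,"jaw":0},{"xyz":[-0.2,-0.157,0],"roll":-36.6,"jaw":0},{"xyz":[-0.24,-0.188,0],"roll":-44,"jaw":0},{"xyz":[-0.28,-0.22,0],"roll":-51.3,"jaw":0},{"xyz":[-0.32,-0.25,0],"roll":-58.6,"jaw":0}]'; python3 go.py 465.4 195.5 150
```

```text
time_s: 1.1
ee_pos: [309.3, -177.2, 213.8]
ee_rot: [-180.0, -0.0, -15.7]
force: [0.2, 0.2, 0.2]
gripper_width: 91.0
t 1.10 pos [ 309.3 -177.2  213.8] rot [-180.    -0.   -15.7] F [0.2 0.2 0.2] w 91.0 shift(tool,m) [ 0.0496 -0.401   0.0639]
```

```bash
python3 -m pendant '[{"xyz":[0.006,-0.055,0],"roll":0,"jaw":0},{"xyz":[0.013,-0.11,0],"roll":0,"jaw":0},{"xyz":[0.02,-0.165,0],"roll":0,"jaw":0},{"xyz":[0.027,-0.22,0],"roll":0,"jaw":0},{"xyz":[0.034,-0.275,0.01],"roll":0,"jaw":0},{"xyz":[0.041,-0.33,0.03],"roll":0,"jaw":0},{"xyz":[0.047,-0.38,0.05],"roll":0,"jaw":0},{"xyz":[0.0496,-0.401,0.064],"roll":0,"jaw":0}]'; python3 go.py 465.4 195.5 33
python3 - <<'E'
from h import *
im,_=grab('top','t1'); im2,_=grab('side','s1')
cv2.imwrite('pics/c1.png',np.hstack([cv2.resize(im[180:320,140:280],(420,420),interpolation=2)[:400,:400],cv2.resize(im2[230:360,220:350],(400,400),interpolation=2)]))
E
```

```text
time_s: 2.1
ee_pos: [466.7, 195.2, 148.5]
ee_rot: [179.9, 0.1, -15.7]
force: [0.6, -1.3, -0.2]
gripper_width: 90.8
t 2.10 pos [466.7 195.2 148.5] rot [ 1.799e+02  1.000e-01 -1.570e+01] F [ 0.6 -1.3 -0.2] w 90.8 shift(tool,m) [-0.0012  0.      0.1155]
```

View pics/c1.png

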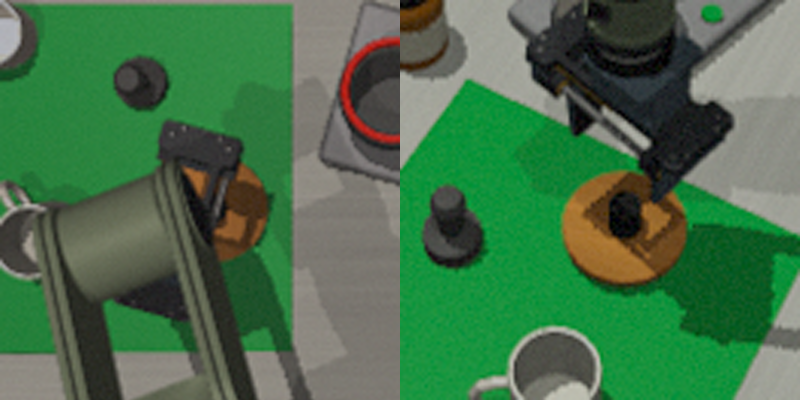

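The gripper is over the knob (crop: knob at (627,215), fingers either side above it) and clear of the tamper. Descending and gripping.

```bash
python3 -m pendant '[{"xyz":[-0.001,0,0.03],"roll":0,"jaw":0},{"xyz":[-0.001,0,0.06],"roll":0,"jaw":0},{"xyz":[-0.001,0,0.085],"roll":0,"jaw":0},{"xyz":[-0.001,0,0.105],"roll":0,"jaw":0},{"xyz":[-0.001,0,0.115],"roll":0,"jaw":0},{"xyz":[-0.001,0,0.115],"roll":0,"jaw":0.2},{"xyz":[-0.001,0,0.115],"roll":0,"jaw":0.4},{"xyz":[-0.001,0,0.115],"roll":0,"jaw":0.6}]' 30; python3 -m pendant '[{"xyz":[0,0,0],"roll":0,"jaw":0.7},{"xyz":[0,0,0],"roll":0,"jaw":0.8},{"xyz":[0,0,0],"roll":0,"jaw":0.9},{"xyz":[0,0,0],"roll":0,"jaw":1},{"xyz":[0,0,0],"roll":0,"jaw":1},{"xyz":[0,0,0],"roll":0,"jaw":1},{"xyz":[0,0,0],"roll":0,"jaw":1},{"xyz":[0,0,0],"roll":0,"jaw":1}]' 40; python3 go.py 465.4 195.5 33
```

```text
time_s: 3.2
ee_pos: [466.1, 193.6, 35.7]
ee_rot: [-180.0, -0.1, -15.9]
force: [0.3, -0.7, -0.2]
gripper_width: 64.0
time_s: 4.2
ee_pos: [465.4, 193.5, 34.9]
ee_rot: [180.0, 0.0, -15.9]
force: [-1.5, 1.1, 2.4]
gripper_width: 31.0
t 4.20 pos [465.4 193.5  34.9] rot [180.    0.  -15.9] F [-1.5  1.1  2.4] w 31.0 shift(tool,m) [-0.0006 -0.0019  0.0019]
```

```bash
python3 -m pendant '[{"xyz":[0,0,-0.01],"roll":0,"jaw":1},{"xyz":[0,0,-0.03],"roll":0,"jaw":1},{"xyz":[0,0,-0.06],"roll":0,"jaw":1},{"xyz":[0,0,-0.1],"roll":0,"jaw":1},{"xyz":[0,0,-0.14],"roll":0,"jaw":1},{"xyz":[0,0,-0.175],"roll":0,"jaw":1},{"xyz":[0,0,-0.195],"roll":0,"jaw":1},{"xyz":[0,0,-0.2],"roll":0,"jaw":1}]'; python3 go.py 593.2 -10 235

```

```text
time_s: 5.2
ee_pos: [466.3, 193.6, 236.6]
ee_rot: [-179.9, -0.2, -15.9]
force: [-0.7, -0.1, -2.4]
gripper_width: 31.1
t 5.20 pos [466.3 193.6 236.6] rot [-179.9   -0.2  -15.9] F [-0.7 -0.1 -2.4] w 31.1 shift(tool,m) [0.1778 0.1611 0.0018]
```

```bash
python3 -m pendant '[{"xyz":[0.012,0.011,0],"roll":0,"jaw":1},{"xyz":[0.04,0.036,0],"roll":0,"jaw":1},{"xyz":[0.075,0.068,0],"roll":0,"jaw":1},{"xyz":[0.11,0.1,0],"roll":0,"jaw":1},{"xyz":[0.143,0.13,0],"roll":0,"jaw":1},{"xyz":[0.166,0.15,0],"roll":0,"jaw":1},{"xyz":[0.178,0.161,0],"roll":0,"jaw":1},{"xyz":[0.178,0.161,0],"roll":0,"jaw":1}]'; python3 go.py 593.2 -10 235
python3 - <<'E'
from h import *
im,_=grab('top','t2'); im2,_=grab('side','s2')
cv2.imwrite('pics/c2.png',np.hstack([cv2.resize(im[150:290,210:350],(400,400),interpolation=2),cv2.resize(im2[130:270,220:360],(400,400),interpolation=2)]))
E
```

```text
time_s: 6.2
ee_pos: [592.6, -10.9, 233.8]
ee_rot: [180.0, 0.1, -16.0]
force: [-0.7, 0.6, -1.7]
gripper_width: 30.9
t 6.20 pos [592.6 -10.9 233.8] rot [ 1.8e+02  1.0e-01 -1.6e+01] F [-0.7  0.6 -1.7] w 30.9 shift(tool,m) [ 0.0003 -0.0011 -0.0012]
```

View pics/c2.png

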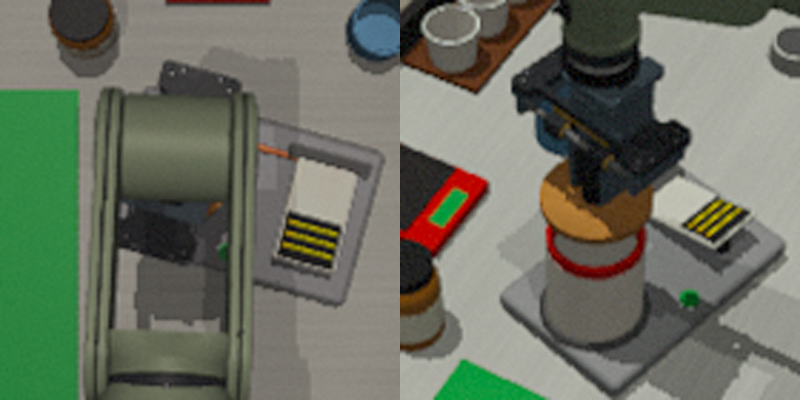

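```bash
cat >> h.py <<'E'
def proj(n,P):
    p=env.camera_params(n);K=np.array(p['camera_matrix']);T=np.array(p['cam_to_world'])
    c=(P-T[:3,3])@T[:3,:3]; return np.c_[K[0,2]+K[0,0]*c[:,0]/-c[:,2],K[1,2]-K[1,1]*c[:,1]/-c[:,2]]
A=np.linspace(0,2*np.pi,180)
def fitcyl(n,m,r,z0,z1,x0,band=4):
    """fit xy of a cylinder to the mask's outer hull points; points far inside the hull (occlusion cuts) are ignored"""
    from scipy.optimize import least_squares
    h=biggest(cv2.morphologyEx(m.astype(np.uint8),cv2.MORPH_CLOSE,np.ones((3,3),np.uint8)))
    def dist(c):
        P=np.vstack([np.c_[c[0]+r*np.cos(A),c[1]+r*np.sin(A),0*A+z] for z in(z0,z1)])
        H=cv2.convexHull(proj(n,P).astype(np.float32))
        return np.array([cv2.pointPolygonTest(H,(float(a),float(b)),True) for a,b in h])-0.5
    x=np.array(x0,float)
    for it in range(4):
        k=np.abs(dist(x))<band
        s=least_squares(lambda c:dist(c)[k],x,loss='soft_l1',f_scale=.5,diff_step=1e-3);x=s.x;band=max(1.8,band*.7)
    return x,k.sum(),np.sqrt(np.mean(dist(x)[k]**2))
E
python3 - <<'E'
from h import *
i0=cv2.imread('pics/side0.png');i2=cv2.imread('pics/s2.png');t0=cv2.imread('pics/top0.png')
m=seg('side',i0,(268,318,282,325),'wood')|seg('side',i0,(284,302,290,311),'blk')
print('lid side0',fitcyl('side',m,60,16,26,(465,195)))
m=seg('top',t0,(190,235,228,272),'wood')
print('lid top0',fitcyl('top',m,60,16,26,(465,195)))
m=seg('side',i0,(265,312,195,230),'red');print('rim side0',fitcyl('side',m,54.5,150,163,(593,-9)))
m=seg('top',t0,(248,295,188,232),'red');print('rim top0',fitcyl('top',m,54.5,150,163,(593,-9)))
m=seg('side',i2,(265,312,175,216),'wood')
for dz in(-2,0,2):print('lid side2',fitcyl('side',m,60,215+dz,225+dz,(593,-9)))
E
```

```text
lid side0 (array([464.74257362, 194.47764012]), np.int64(106), np.float64(0.5584168713705822))
lid top0 (array([465.36907661, 196.17161194]), np.int64(97), np.float64(0.33491984880307474))
rim side0 (array([594.74186238, -12.82310141]), np.int64(91), np.float64(0.924955039737532))
rim top0 (array([592.65601136,  -7.69990313]), np.int64(99), np.float64(0.29896221267350565))
lid side2 (array([593.66262727, -11.72731831]), np.int64(75), np.float64(0.6319103952011954))
lid side2 (array([592.86214767, -10.30993547]), np.int64(75), np.float64(0.6478110795567396))
lid side2 (array([592.0622026 ,  -8.90367826]), np.int64(75), np.float64(0.6644662859929494))
```

```bash
python3 -m pendant '[{"xyz":[0.0005,-0.001,0.01],"roll":0,"jaw":1},{"xyz":[0.0005,-0.001,0.022],"roll":0,"jaw":1},{"xyz":[0.0005,-0.001,0.03],"roll":0,"jaw":1},{"xyz":[0.0005,-0.001,0.035],"roll":0,"jaw":1},{"xyz":[0.0005,-0.001,0.039],"roll":0,"jaw":1},{"xyz":[0.0005,-0.001,0.043],"roll":0,"jaw":1},{"xyz":[0.0005,-0.001,0.045],"roll":0,"jaw":1},{"xyz":[0.0005,-0.001,0.045],"roll":0,"jaw":1}]'; python3 go.py 593.3 -10.2 186
python3 - <<'E'
from h import *
im2,_=grab('side','s3')
m=seg('side',im2,(260,315,185,225),'wood')
z=env.state()['ee_pos'][2]-34.9
print(z,fitcyl('side',m,60,z+16,z+26,(593,-9)))
cv2.imwrite('pics/c3.png',cv2.resize(im2[160:260,240:340],(600,600),interpolation=2))
E
```

```text
time_s: 7.3
ee_pos: [593.5, -9.3, 189.9]
ee_rot: [180.0, 0.0, -15.9]
force: [0.4, -1.0, -1.2]
gripper_width: 31.4
t 7.30 pos [593.5  -9.3 189.9] rot [180.    0.  -15.9] F [ 0.4 -1.  -1.2] w 31.4 shift(tool,m) [0.0001 0.001  0.0039]
155.13306036470058 (array([593.08278561,  -7.30111289]), np.int64(74), np.float64(0.5134990851899772))
```

View pics/c3.png

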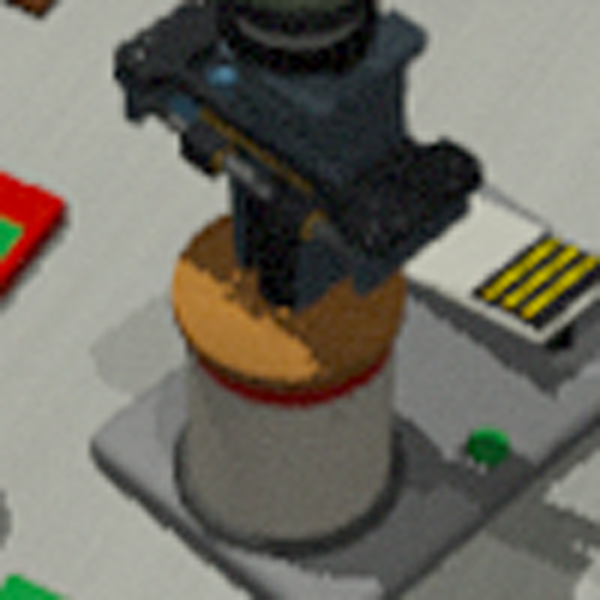

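Plug is already 8 mm inside the ring with no contact force, and the disc overhangs the can about evenly. Pressing gently.

```bash
python3 -m pendant '[{"xyz":[0,0,0.003],"roll":0,"jaw":1},{"xyz":[0,0,0.005],"roll":0,"jaw":1},{"xyz":[0,0,0.007],"roll":0,"jaw":1},{"xyz":[0,0,0.009],"roll":0,"jaw":1},{"xyz":[0,0,0.0105],"roll":0,"jaw":1},{"xyz":[0,0,0.012],"roll":0,"jaw":1},{"xyz":[0,0,0.013],"roll":0,"jaw":1},{"xyz":[0,0,0.013],"roll":0,"jaw":1}]'; python3 go.py 593.3 -10.2 169;python3 go.py 593.3 -10.2 169
```

```text
time_s: 8.35
ee_pos: [593.5, -9.2, 179.0]
ee_rot: [-180.0, -0.1, -15.9]
force: [-2.9, 0.5, 7.9]
gripper_width: 31.3
t 8.35 pos [593.5  -9.2 179. ] rot [-1.80e+02 -1.00e-01 -1.59e+01] F [-2.9  0.5  7.9] w 31.3 shift(tool,m) [0.    0.001 0.01 ]
t 8.35 pos [593.5  -9.2 179. ] rot [-1.80e+02 -1.00e-01 -1.59e+01] F [-2.9  0.5  7.9] w 31.3 shift(tool,m) [0.    0.001 0.01 ]
```

```bash
python3 -m pendant '[{"xyz":[0,0,0.001],"roll":0,"jaw":1},{"xyz":[0,0,0.002],"roll":0,"jaw":1},{"xyz":[0,0,0.003],"roll":0,"jaw":1},{"xyz":[0,0,0.004],"roll":0,"jaw":1},{"xyz":[0,0,0.005],"roll":0,"jaw":1},{"xyz":[0,0,0.006],"roll":0,"jaw":1},{"xyz":[0,0,0.006],"roll":0,"jaw":1},{"xyz":[0,0,0.006],"roll":0,"jaw":1}]'; python3 -m pendant '[{"xyz":[0,0,0.0005],"roll":0,"jaw":1},{"xyz":[0,0,0.001],"roll":0,"jaw":1},{"xyz":[0,0,0.001],"roll":0,"jaw":1},{"xyz":[0,0,0.0015],"roll":0,"jaw":1},{"xyz":[0,0,0.002],"roll":0,"jaw":1},{"xyz":[0,0,0.002],"roll":0,"jaw":1},{"xyz":[0,0,0.002],"roll":0,"jaw":1},{"xyz":[0,0,0.002],"roll":0,"jaw":1}]'
```

```text
time_s: 9.35
ee_pos: [593.5, -9.2, 173.0]
ee_rot: [-180.0, -0.1, -15.9]
force: [-3.1, 0.1, 9.2]
gripper_width: 31.2
time_s: 10.35
ee_pos: [593.5, -9.2, 171.1]
ee_rot: [-180.0, -0.1, -15.9]
force: [-2.6, 0.7, 9.8]
gripper_width: 31.0
```

```bash
python3 -m pendant '[{"xyz":[0,0,0.0005],"roll":0,"jaw":1},{"xyz":[0,0,0.001],"roll":0,"jaw":1},{"xyz":[0,0,0.001],"roll":0,"jaw":1},{"xyz":[0,0,0.0015],"roll":0,"jaw":1},{"xyz":[0,0,0.0015],"roll":0,"jaw":1},{"xyz":[0,0,0.0015],"roll":0,"jaw":1},{"xyz":[0,0,0.0015],"roll":0,"jaw":1},{"xyz":[0,0,0.0015],"roll":0,"jaw":1}]'; python3 -m pendant '[{"xyz":[0,0,0.0003],"roll":0,"jaw":1},{"xyz":[0,0,0.0005],"roll":0,"jaw":1},{"xyz":[0,0,0.0008],"roll":0,"jaw":1},{"xyz":[0,0,0.001],"roll":0,"jaw":1},{"xyz":[0,0,0.001],"roll":0,"jaw":1},{"xyz":[0,0,0.001],"roll":0,"jaw":1},{"xyz":[0,0,0.001],"roll":0,"jaw":1},{"xyz":[0,0,0.001],"roll":0,"jaw":1}]'
```

```text
time_s: 11.35
ee_pos: [593.5, -9.2, 169.6]
ee_rot: [-180.0, -0.1, -15.9]
force: [-2.0, 0.4, 8.9]
gripper_width: 31.4
time_s: 12.35
ee_pos: [593.6, -9.2, 168.9]
ee_rot: [-180.0, -0.1, -15.9]
force: [-4.4, 0.2, 10.3]
gripper_width: 31.4
```

```bash
for i in 1; do python3 -m pendant '[{"xyz":[0,0,0.0003],"roll":0,"jaw":1},{"xyz":[0,0,0.0005],"roll":0,"jaw":1},{"xyz":[0,0,0.0008],"roll":0,"jaw":1},{"xyz":[0,0,0.001],"roll":0,"jaw":1},{"xyz":[0,0,0.001],"roll":0,"jaw":1},{"xyz":[0,0,0.001],"roll":0,"jaw":1},{"xyz":[0,0,0.001],"roll":0,"jaw":1},{"xyz":[0,0,0.001],"roll":0,"jaw":1}]'; done
```

```text
time_s: 13.35
ee_pos: [593.6, -9.2, 168.9]
ee_rot: [-180.0, -0.1, -15.9]
force: [-4.8, 0.7, 14.0]
gripper_width: 31.5
```

```bash
python3 -m pendant '[{"xyz":[0,0,0.0005],"roll":0,"jaw":1},{"xyz":[0,0,0.001],"roll":0,"jaw":1},{"xyz":[0,0,0.0015],"roll":0,"jaw":1},{"xyz":[0,0,0.002],"roll":0,"jaw":1},{"xyz":[0,0,0.0025],"roll":0,"jaw":1},{"xyz":[0,0,0.0025],"roll":0,"jaw":1},{"xyz":[0,0,0.0025],"roll":0,"jaw":1},{"xyz":[0,0,0.0025],"roll":0,"jaw":1}]'
python3 - <<'E'
from h import *
im2,d=grab('side','s4')
W=world('side',d)
m=seg('side',im2,(260,315,185,225),'wood');P=W[m];P=P[(P[:,2]>140)&(P[:,2]<185)]
print('disc top z',np.median(P[:,2]),'red px',seg('side',im2,(260,320,185,235),'red').sum())
cv2.imwrite('pics/c4.png',cv2.resize(im2[160:260,240:340],(600,600),interpolation=2))
E
```

```text
time_s: 14.35
ee_pos: [593.6, -9.2, 168.8]
ee_rot: [-179.9, -0.2, -15.9]
force: [-8.2, -0.1, 25.6]
gripper_width: 31.4
disc top z 159.42663307316957 red px 0
```

View pics/c4.png

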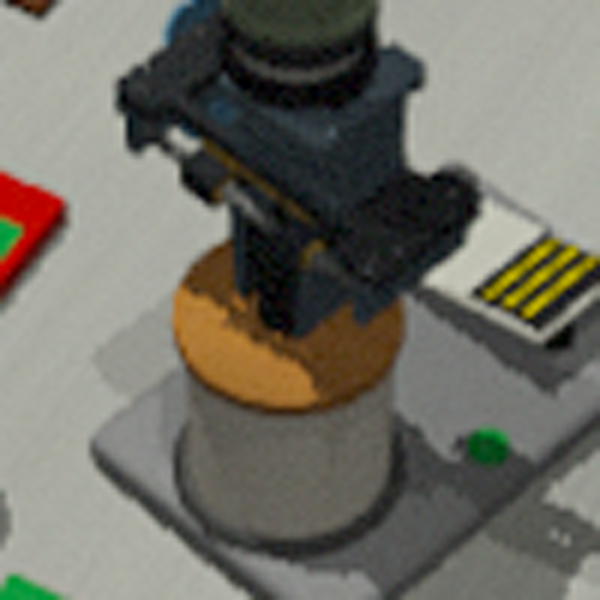

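Stopped hard at TCP z 168.8 (25.6 N), red ring gone, disc top 159.4 mm: home. Unload, release, rise.

```bash
python3 -m pendant '[{"xyz":[0,0,-0.002],"roll":0,"jaw":1},{"xyz":[0,0,-0.004],"roll":0,"jaw":1},{"xyz":[0,0,-0.0045],"roll":0,"jaw":1},{"xyz":[0,0,-0.0045],"roll":0,"jaw":1},{"xyz":[0,0,-0.0045],"roll":0,"jaw":0.7},{"xyz":[0,0,-0.0045],"roll":0,"jaw":0.4},{"xyz":[0,0,-0.0045],"roll":0,"jaw":0.3},{"xyz":[0,0,-0.0045],"roll":0,"jaw":0.3}]'; python3 -m pendant '[{"xyz":[0,0,0],"roll":0,"jaw":0.3},{"xyz":[0,0,-0.01],"roll":0,"jaw":0.3},{"xyz":[0,0,-0.03],"roll":0,"jaw":0.3},{"xyz":[0,0,-0.05],"roll":0,"jaw":0.3},{"xyz":[0,0,-0.07],"roll":0,"jaw":0.3},{"xyz":[0,0,-0.085],"roll":0,"jaw":0.3},{"xyz":[0,0,-0.09],"roll":0,"jaw":0.3},{"xyz":[0,0,-0.09],"roll":0,"jaw":0.3}]'; python3 go.py 510 -161 258
```

```text
time_s: 15.4
ee_pos: [593.5, -9.2, 167.0]
ee_rot: [180.0, 0.0, -15.9]
force: [-1.1, -0.2, -0.5]
gripper_width: 58.5
time_s: 16.4
ee_pos: [593.5, -9.2, 257.4]
ee_rot: [180.0, -0.0, -15.9]
force: [0.5, -0.2, -0.1]
gripper_width: 63.8
t 16.40 pos [593.5  -9.2 257.4] rot [180.   -0.  -15.9] F [ 0.5 -0.2 -0.1] w 63.8 shift(tool,m) [-0.0387  0.1689 -0.0006]
```

```bash
python3 -m pendant '[{"xyz":[-0.005,0.02,0],"roll":0,"jaw":0.4},{"xyz":[-0.014,0.06,0],"roll":0,"jaw":0.6},{"xyz":[-0.023,0.1,0],"roll":0,"jaw":0.8},{"xyz":[-0.032,0.14,0],"roll":0,"jaw":1},{"xyz":[-0.0385,0.169,0],"roll":0,"jaw":1},{"xyz":[-0.0385,0.169,0.03],"roll":0,"jaw":1},{"xyz":[-0.0385,0.169,0.06],"roll":0,"jaw":1},{"xyz":[-0.0385,0.169,0.07],"roll":0,"jaw":1}]'; python3 -m pendant '[{"xyz":[0,0,0.02],"roll":0,"jaw":1},{"xyz":[0,0,0.05],"roll":0,"jaw":1},{"xyz":[0,0,0.07],"roll":0,"jaw":1},{"xyz":[0,0,0.085],"roll":0,"jaw":1},{"xyz":[0,0,0.095],"roll":0,"jaw":1},{"xyz":[0,0,0.1],"roll":0,"jaw":1},{"xyz":[0,0,0.1],"roll":0,"jaw":1},{"xyz":[0,0,0.1],"roll":0,"jaw":1}]'; python3 go.py 510.2 -161 44
python3 - <<'E'
from h import *
im,d=grab('top','t5');im2,d2=grab('side','s5')
W=world('side',d2);m=seg('side',im2,(260,315,185,235),'wood');P=W[m];P=P[(P[:,2]>140)&(P[:,2]<185)]
print('disc z',np.median(P[:,2]), 'lid home fit',fitcyl('side',m|(seg('side',im2,(282,300,185,215),'blk')),60,150,160,(593,-8)))
cv2.imwrite('pics/c5.png',np.hstack([cv2.resize(im[165:275,240:350],(400,400),interpolation=2),cv2.resize(im2[140:250,255:365],(400,400),interpolation=2)]))
E
```

```text
time_s: 17.4
ee_pos: [508.0, -161.7, 185.3]
ee_rot: [180.0, 0.3, -15.9]
force: [-0.6, 0.1, 0.1]
gripper_width: 0.7
time_s: 18.4
ee_pos: [510.7, -161.4, 88.0]
ee_rot: [180.0, -0.1, -15.9]
force: [0.2, -0.5, 0.6]
gripper_width: 0.4
t 18.40 pos [ 510.7 -161.4   88. ] rot [ 1.80e+02 -1.00e-01 -1.59e+01] F [ 0.2 -0.5  0.6] w 0.4 shift(tool,m) [-0.0006 -0.0002  0.044 ]
disc z 159.22626791124173 lid home fit (array([593.85678829,  -8.48157254]), np.int64(99), np.float64(0.39969829609237195))
```

View pics/c5.png

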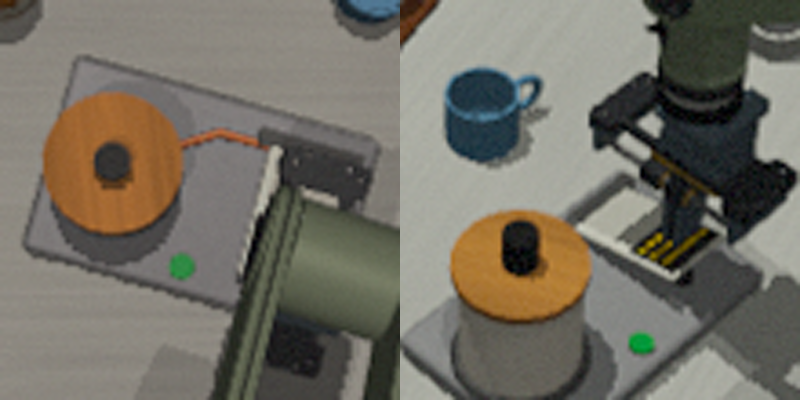

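Lid level on the can with no red showing; the shut fingers are over the ribbed pad (crop (683,225)). Pressing the pedal.

```bash
python3 -m pendant '[{"xyz":[0,0,0.006],"roll":0,"jaw":1},{"xyz":[0,0,0.012],"roll":0,"jaw":1},{"xyz":[0,0,0.018],"roll":0,"jaw":1},{"xyz":[0,0,0.024],"roll":0,"jaw":1},{"xyz":[0,0,0.03],"roll":0,"jaw":1},{"xyz":[0,0,0.036],"roll":0,"jaw":1},{"xyz":[0,0,0.041],"roll":0,"jaw":1},{"xyz":[0,0,0.043],"roll":0,"jaw":1}]'; python3 -m pendant '[{"xyz":[0,0,0.001],"roll":0,"jaw":1},{"xyz":[0,0,0.002],"roll":0,"jaw":1},{"xyz":[0,0,0.003],"roll":0,"jaw":1},{"xyz":[0,0,0.004],"roll":0,"jaw":1},{"xyz":[0,0,0.005],"roll":0,"jaw":1},{"xyz":[0,0,0.005],"roll":0,"jaw":1},{"xyz":[0,0,0.005],"roll":0,"jaw":1},{"xyz":[0,0,0.005],"roll":0,"jaw":1}]'
```

```text
time_s: 19.5
ee_pos: [507.6, -160.4, 44.4]
ee_rot: [-180.0, 0.3, -15.9]
force: [-6.2, 1.8, 12.1]
gripper_width: 0.3
time_s: 20.5
ee_pos: [507.7, -160.5, 43.9]
ee_rot: [180.0, 0.2, -15.9]
force: [-14.6, 4.4, 40.6]
gripper_width: 0.2
```

Bottom stop confirmed (44 mm, force rising with no travel). Ease the load, hold, then come up.

```bash
python3 -m pendant '[{"xyz":[0,0,-0.002],"roll":0,"jaw":1},{"xyz":[0,0,-0.002],"roll":0,"jaw":1},{"xyz":[0,0,-0.002],"roll":0,"jaw":1},{"xyz":[0,0,-0.002],"roll":0,"jaw":1},{"xyz":[0,0,-0.002],"roll":0,"jaw":1},{"xyz":[0,0,-0.002],"roll":0,"jaw":1},{"xyz":[0,0,-0.002],"roll":0,"jaw":1},{"xyz":[0,0,-0.002],"roll":0,"jaw":1}]'; python3 -m pendant '[{"xyz":[0,0,-0.005],"roll":0,"jaw":1},{"xyz":[0,0,-0.012],"roll":0,"jaw":1},{"xyz":[0,0,-0.02],"roll":0,"jaw":1},{"xyz":[0,0,-0.03],"roll":0,"jaw":1},{"xyz":[0,0,-0.045],"roll":0,"jaw":1},{"xyz":[0,0,-0.065],"roll":0,"jaw":1},{"xyz":[0,0,-0.09],"roll":0,"jaw":1},{"xyz":[0,0,-0.12],"roll":0,"jaw":1}]'; python3 -m pendant '[{"xyz":[0,0,-0.03],"roll":0,"jaw":1},{"xyz":[-0.05,0.02,-0.06],"roll":0,"jaw":1},{"xyz":[-0.1,0.05,-0.06],"roll":0,"jaw":1},{"xyz":[-0.12,0.1,-0.06],"roll":0,"jaw":1},{"xyz":[-0.14,0.14,-0.06],"roll":0,"jaw":1},{"xyz":[-0.15,0.18,-0.06],"roll":0,"jaw":1},{"xyz":[-0.15,0.2,-0.06],"roll":0,"jaw":1},{"xyz":[-0.15,0.2,-0.06],"roll":0,"jaw":1}]'
python3 - <<'E'
from h import *
im,d=grab('top','t6');im2,d2=grab('side','s6')
W=world('side',d2);m=seg('side',im2,(260,315,185,235),'wood');P=W[m];P=P[(P[:,2]>140)&(P[:,2]<185)]
print('disc z',np.median(P[:,2]), fitcyl('side',m|(seg('side',im2,(282,300,185,215),'blk')),60,150,160,(593,-8)))
for n,i,dd,b in(('top',im,d,(300,340,205,250)),('side',im2,d2,(305,350,190,222))):
    P=world(n,dd)[seg(n,i,b,'yel')];P=P[P[:,2]<200];print(n,'ribs z',np.median(P[:,2]),len(P))
cv2.imwrite('pics/c6.png',np.hstack([cv2.resize(im[100:310,90:370],(400,300),interpolation=3),cv2.resize(im2[90:410,140:560],(400,300),interpolation=3)]))
E
```

```text
time_s: 21.5
ee_pos: [507.7, -160.5, 44.0]
ee_rot: [180.0, 0.3, -15.9]
force: [-11.0, 3.1, 27.9]
gripper_width: -0.2
time_s: 22.5
ee_pos: [509.4, -161.0, 161.9]
ee_rot: [180.0, 0.1, -15.9]
force: [0.9, -0.4, -0.9]
gripper_width: 0.8
time_s: 23.5
ee_pos: [310.5, -313.2, 221.4]
ee_rot: [-180.0, 0.0, -16.0]
force: [0.3, -0.2, -0.1]
gripper_width: 0.4
disc z 158.9872695326618 (array([593.72774263,  -9.2996697 ]), np.int64(101), np.float64(0.5956684185782337))
top ribs z 70.65762490364261 108
side ribs z 69.29309851852463 87
```

View pics/c6.png

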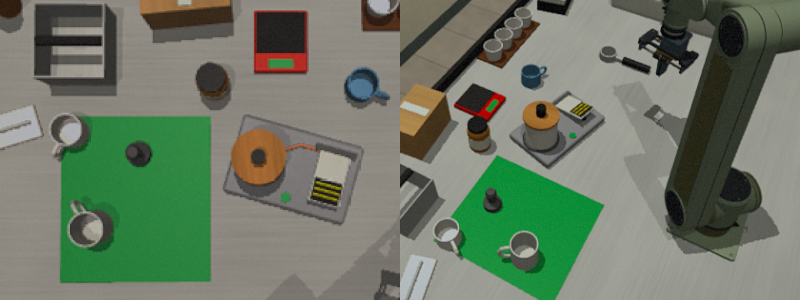

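The lid is on the can, the pedal is back up (ribs at 70 mm, as before), and the bystanders are where they were. Arm clear.

```bash
python3 -c "
from workcell import env
print(env.job_done())"
```

```text
the job is handed in; nothing more can be done
None
```

The lid is fully home on the canister, and the pedal was then pressed to its stop and let back up. I handed the job in at about 23.6 s of the 58 s allowed.

- **Lid:** I gripped it by the knob, set it into the seal ring and pressed it down. It stopped hard at a measured 25.6 N, well under 60 N. The red ring no longer showed. The side camera put the disc top at about 159 mm. It should be 160 mm, but that camera also read about 1 mm low on the lid at the start.
- **Pedal:** It went down to 44 mm, its stop. I held it there for more than 1.5 s at roughly 28–41 N vertical force on the shut fingertips, then released it. The ribs read about 70 mm high afterwards, the same as before.
- **Other objects:** In the last pictures they look undisturbed and the arm is clear of everything.

**Checks that disagreed:**
- The two cameras differed by 2–5 mm on where the rim and lid were. I used values between them, and the plug went in without any sideways contact force.
- The triangulated heights were up to 9 mm off the stated ones, while depth readings agreed within about 2 mm.
- The pedal force briefly reached 40.6 N vertical (43 N with the sideways part). This was on the fingertips, not the gripper body, so I don't expect it to count against the 40 N body limit, but I couldn't confirm that.

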